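# Shut the last slip-clutch latch of an aluminium case

## Robot

A 6-joint arm with a two-finger parallel gripper is mounted at the origin on the work surface. World frame = base frame: x ahead of the robot, y to its left, z up, the work surface at z = 0. Lengths are in m, angles in rad, forces in N, time in s.
With the tool pointing down it reaches from about 0.35 to 0.775 m from the base axis. Payload 7.3 kg.
Tool frame: the origin (TCP) lies on the centre line of the jaws, within the pads' length; the fingertips stand 11 mm ahead of it and the grasp point (between the pads) lies 8 mm behind it; y points along the fingers, z is the direction in which the jaws open and shut, and the axes are right-handed (so a half turn about y gives the same grasp; the last joint's range is limited). The gripper opens to 92 mm and grips with 3 to 60 N. Pads are 19 mm wide; open, the fingers measure 130 mm over their backs; the gripper's body (75 mm by 190 mm) begins 47 mm behind the grasp point.
Start: joints at [-1.495, 0.342, 1.524, -0, 1.275, -0.146], TCP at [0.116, -0.512, 0.238] pointing down, gripper open.
Joint ranges: [-2.53, 2.53], [-0.77, 2.02], [0.04, 2.7], [-1, 4.14], [0.28, 2.66], [-3.11, 3.11]. Speed limits (rad/s): [2.57, 2.57, 3.14, 3.14, 3.14, 3.14].

## Interface

Orientations are given as [roll, pitch, yaw] about the fixed x, y, z axes, in that order (R = Rz(yaw) Ry(pitch) Rx(roll)).
In Python, from cell import robot, cams gives the robot as it stands.
- The arm moves only by the tool apply_moves, never from a script. Its argument "plan" is a list of rows, each a list of 7 numbers: the shift along the tool's x, y, z in m, then the turn, a rotation vector about the tool's x, y, z in degrees, then the gripper command: -1 is fully open, 1 is shut, values between are in proportion. A call has exactly 5 rows; each row is the pose to reach, as a shift and turn from the pose commanded when the call began, along the tool's axes at that moment; what a row does not reach only later rows make up. A row lasts 1/8 s, in which the tool goes at most 62.5 mm and 10.7 degrees, less where a joint would pass 70% of its speed; a pose out of reach is approached as far as the arm can. A call with a gripper value outside its range is refused whole. The fingers move at their own pace and stop on an object; "squeeze" is the grip in N (left out, the last holds). Time passes only in rows, so rows that repeat a pose let the fingers close, or fill a call up. It gives the time, the measured TCP pose, the force and the opening at its end, in the units of the state.
- robot.observe(): the state, without advancing time (a new reading comes with each control period).
- cams.read_camera(name): name is "side" or "top"; returns the picture (400x640x3 uint8, blue, green, red); there is no depth.
- cams.calibration(name): a dict with "fx", "fy", "cx", "cy" (pixels), "dist" ([k1, k2, p1, p2, k3] as OpenCV has them; the pictures are not rectified), "extrinsics" (4x4, takes a point from world to camera coordinates). Camera axes: x right, y up, looking along -z (the intrinsics and any distortion apply to the point x, -y, -z); pixel columns grow to the right and rows downward; lengths in m; the calibration is good to about 2 mm. A picture is of the moment at which its call begins. calibration takes no time and is no camera call.
- robot.hand_in(): hands the job in, once; it reports no verdict.
The state is a dict: "time": time; "qpos": joint angles; "qvel": joint speeds; "joint_efforts": joint torques, N m; "tool_pos": TCP position; "tool_rot": TCP orientation; "contact_force": force on the tool from outside, world axes, zero at the start; "torque": the same for the moment, N m; "opening": finger opening in m.
Only numpy, scipy, OpenCV 4.12 (cv2) and the standard library are available. Lean on these libraries where they do the work, as an engineer would, in place of code of your own. Each camera call takes 0.05 s, during which the arm holds its last target. There are 200 camera calls.

## Task

Of the two winged latches on the lid of the upper aluminium case one is still open. Turn its wing screw clockwise until its tongue has come up against its stop pin and the wing first slips on its drag clutch; stop there, with no more than about 30 degrees of slip, and let go. Leave the other latch, which is already shut, as it is.

Things in the scene. Friction and masses are not known exactly. Their poses are not given: they have to be found in the camera images.
- wing_grip (a point): Black wing of the open latch, to pinch and turn: upright bar 42 mm long, 12 thick, 35 high. The point is on the upright turning axis, 44 mm above the case lid, 13 below the wing's top; x runs along the bar, its -x end over the tongue until slip; z up. A round collar (radius 14) under the wing tops out 21 mm below the point: keep fingertips above it.
- screw (a joint): Screw of the open latch with its dark tongue (14 mm wide, reaching 54 mm from the axis, 4 to 9 above the lid), rad, clockwise from above. Starts at 0 to 0.6, the tongue 35 to 70 degrees short of its 14 mm high stop pin, towards the robot's right; stops dead at 1.2 against the pin, square to the case's robot-side edge. Turns easily (0.015 N m), stays where left.
- slip (a joint): Turn of that wing on its screw through the drag clutch, rad, clockwise from above positive; 0 at the start, the wing in line with the tongue. The clutch carries the screw without slip until the tongue is at its pin; then it slips smoothly at 0.12 N m, this value grows, and it stays where it is left.
- shut_wing_end (a point): End of the like wing of the shut latch, over its tongue, 21 mm from its axis, 44 above the lid; that tongue already points straight out over the case's robot-side edge, at its pin. The axes are 170 mm apart along that edge, 58 mm in from it; either one may be the open latch. The two stacked cases (220 x 320 mm, lid at 160 mm, yaw up to 20 degrees) stand fast.

How it is judged:
At the end, for the whole second after the job is handed in: The open latch's tongue is against its pin (screw within 0.15 rad of its stop at 1.2), its wing has slipped on the clutch by 0.03 to 0.6 rad, and the shut latch's wing end is within 8 mm of where it was (value of joint screw above 1.05 rad and value of joint slip between 0.03 and 0.6 rad and distance of shut_wing_end from where it was at the start of the episode below 0.008 m); the robot touches nothing.
It fails at once if the wing slips more than 0.6 rad on its clutch (value of joint slip above 0.6 rad).
It fails at once if the shut latch is turned (distance of shut_wing_end from where it was at the start of the episode above 0.008 m).
It also fails if it takes over 32 s, if anything falls off the work surface, if the arm or the gripper's body presses on something with over 40 N, if the wrist force passes 120 N, or if a joint passes its speed limit or range.

## Working session

There is one attempt and no reset: what is moved stays moved. The work goes in short steps, Python scripts to look and compute and a tool call to move; the robot and the scene stay as the last step left them, time stands still between calls to the robot, and variables do not carry over. Pictures are saved under pics/ and viewed, about 8 in all and at most 12, crops included, and the job is handed in when it is done.

Besides the shell and the picture viewer there is one more tool, called after ">>>" as name(argument=value, ...) on one line, values as JSON. apply_moves: Moves the arm, as the interface text tells. Its arguments: {"type":"object","properties":{"plan":{"type":"array","items":{"type":"array","items":{"type":"number"}}},"squeeze":{"type":"number"}},"required":["plan"]}

```bash
ls; mkdir -p pics; python3 - <<'E'
from cell import robot,cams
import cv2
for n in("top","side"):
    cv2.imwrite(f"pics/{n}0.png",cams.read_camera(n)); c=cams.calibration(n); print({k:(v.tolist() if hasattr(v,'tolist') else v) for k,v in c.items()})
print(robot.observe())
E
```

```text
pics
{'fx': 383.3898350152198, 'fy': 383.3898350152198, 'cx': 324.12469215916053, 'cy': 196.5825116207172, 'dist': [-0.0007674193314924679, 0.0, 0.0, 0.0, 0.0], 'extrinsics': [[0.10900958146123037, -0.9940382354909627, -0.0022130367509368854, -0.04388001860173543], [0.9700766919832668, 0.10589545415030316, 0.2184888199910997, -0.5594830971067909], [-0.21695189056666356, -0.02596419019177412, 0.9758369423255279, -0.7494527254109155], [0.0, 0.0, 0.0, 1.0]]}
{'fx': 439.67554608850025, 'fy': 439.67554608850025, 'cx': 317.0763521802268, 'cy': 207.19866094036922, 'dist': [-0.05258193436345772, 0.0, 0.0, 0.0, 0.0], 'extrinsics': [[-0.7722530511196837, -0.6351924596084684, -0.012480556593483958, 0.40750863523012876], [0.5104273628518076, -0.6320234823375931, 0.58310395730608, -0.36074343522524577], [-0.37827124168840565, 0.44393339256064734, 0.8123016746757977, -0.6275600667080148], [0.0, 0.0, 0.0, 1.0]]}
{'time': 0.1, 'qpos': array([-1.49498640e+00,  3.42666644e-01,  1.52489207e+00, -3.68135879e-06,
        1.27538682e+00, -1.45994440e-01]), 'qvel': array([-0.00022339, -0.00198418, -0.00314008, -0.0012298 , -0.00096478,
        0.0023569 ]), 'joint_efforts': array([ 1.63008372e-03, -4.32004058e+01, -2.44695014e+01,  7.19258236e-02,
        5.26417745e-02, -6.18128183e-05]), 'tool_pos': array([ 0.11549299, -0.51179979,  0.23711766]), 'tool_rot': array([-1.57213532e+00,  1.93328562e-04, -2.91978734e+00]), 'contact_force': array([-0.63776905,  0.38617226,  0.26071351]), 'torque': array([ 0.01677592, -0.04178404, -0.02011732]), 'opening': 0.09183151287541835}
```

View pics/top0.png

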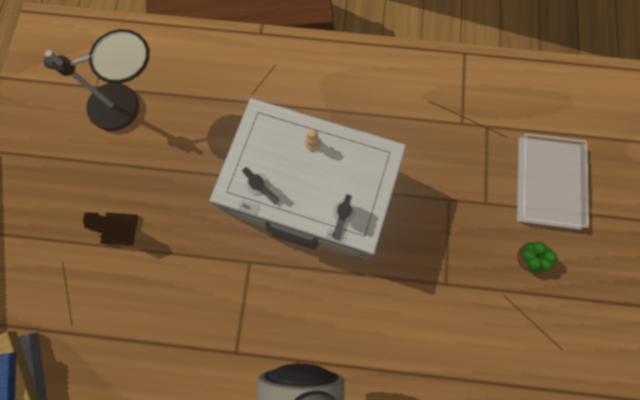

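View pics/side0.png

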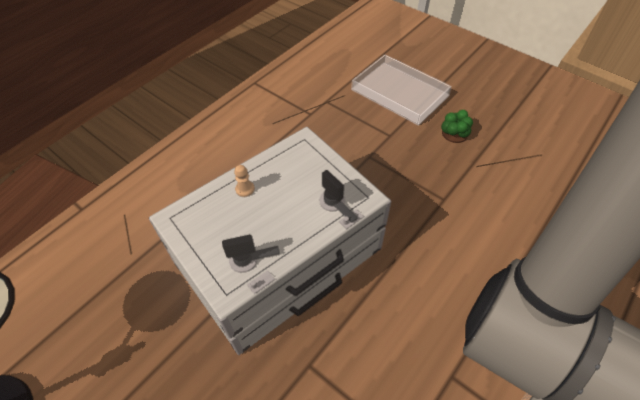

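```bash
cat > h.py <<'E'
import numpy as np,cv2
from cell import robot,cams
def ray(n,uv):
    c=cams.calibration(n);K=np.array([[c['fx'],0,c['cx']],[0,c['fy'],c['cy']],[0,0,1]])
    p=cv2.undistortPoints(np.array(uv,float).reshape(-1,1,2),K,np.array(c['dist']))[:,0]
    E=np.array(c['extrinsics']);R,t=E[:3,:3],E[:3,3]
    return -R.T@t,np.c_[p[:,0],-p[:,1],-np.ones(len(p))]@R
def plane(n,uv,z):
    o,d=ray(n,uv);return o+d*((z-o[2])/d[:,2])[:,None]
def proj(n,P):
    c=cams.calibration(n);E=np.array(c['extrinsics']);q=np.atleast_2d(P)@E[:3,:3].T+E[:3,3]
    K=np.array([[c['fx'],0,c['cx']],[0,c['fy'],c['cy']],[0,0,1]])
    return cv2.projectPoints(q*[1,-1,-1],np.zeros(3),np.zeros(3),K,np.array(c['dist']))[0][:,0]
E
python3 - <<'E'
from h import *
a=cv2.imread('pics/top0.png')[90:265,200:415]
b=cv2.imread('pics/side0.png')[120:350,140:400]
h=560
A=cv2.resize(a,(400,int(400*a.shape[0]/a.shape[1])),interpolation=cv2.INTER_CUBIC)
B=cv2.resize(b,(400,int(400*b.shape[0]/b.shape[1])),interpolation=cv2.INTER_CUBIC)
o=np.zeros((360,800,3),np.uint8);o[:A.shape[0],:400]=A;o[:B.shape[0],400:]=B
cv2.imwrite('pics/crop0.png',o)
top=cv2.imread('pics/top0.png');hsv=cv2.cvtColor(top,cv2.COLOR_BGR2HSV)
m=((hsv[...,1]<50)&(hsv[...,2]>110)).astype(np.uint8);m[:, :205]=0;m[:,410:]=0;m[:95]=0;m[260:]=0
c=max(cv2.findContours(m,0,2)[0],key=cv2.contourArea)
print(cv2.approxPolyDP(c,8,True)[:,0].tolist())
for z in(.16,):print(plane('top',[(252,100),(405,146),(374,252),(211,200)],z).round(3))
for n in('top','side'):
  g=cv2.imread(f'pics/{n}0.png').max(2)
  k,l,s,ce=cv2.connectedComponentsWithStats((g<60).astype(np.uint8))
  for i in range(1,k):
    if s[i,4]>40: print(n,s[i],ce[i].round(1))
E
```

```text
[[250, 99], [210, 201], [373, 253], [405, 145]]
[[ 0.717  0.177  0.16 ]
 [ 0.654 -0.128  0.16 ]
 [ 0.447 -0.085  0.16 ]
 [ 0.51   0.222  0.16 ]]
top [299  22  35   8 147] [320.3  25.6]
top [  88   34   61   97 1832] [115.2 103.9]
top [ 47  57  27  18 218] [63.7 66.8]
top [  84  213   54   32 1280] [113.  227.3]
top [267 223  51  26 313] [292.9 238.1]
top [ 30 334  17  66 633] [ 37.1 366.6]
top [  9 352   8  48 283] [ 12.1 375.7]
top [ 264  364   75   22 1220] [300.9 375.5]
top [296 391  40   9 147] [316.4 394.8]
side [    0     0   251   155 18982] [82.7 50.8]
side [450 124  23  15  76] [462.7 133. ]
side [323 171  20  33 435] [332.2 187.4]
side [407 207  32  39  62] [422.2 226.1]
side [223 236  32  28 593] [239.7 248.5]
side [286 250  58  46 435] [316.7 275.2]
side [ 515  258   95  141 1167] [555.4 315.2]
side [ 465  264   47   82 1112] [484.6 302.7]
side [  0 272  14  55 275] [  7.3 298.5]
side [289 273  53  43 389] [317.6 296.7]
side [623 294  11  26  41] [627.9 306.8]
side [  0 375  33  25 664] [ 13.6 388.7]
```

View pics/crop0.png

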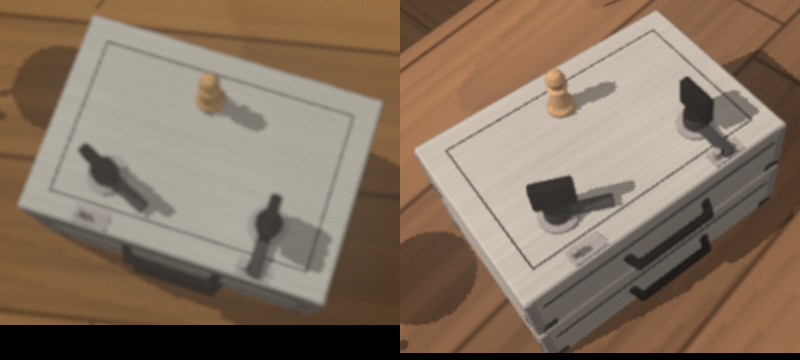

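```bash
python3 - <<'E'
from h import *
print(plane('side',[(239.7,248.5),(332.2,187.4)],.1995).round(4))
print('tips',plane('top',[(278,201.3),(338,236)],.1665).round(4))
top=cv2.imread('pics/top0.png').max(2)
for x0,y0,x1,y1 in((238,160,285,208),(328,190,358,242)):
  ys,xs=np.nonzero(top[y0:y1,x0:x1]<70);print(len(xs),xs.mean()+x0,ys.mean()+y0)
# wing top ends in side view: mask
g=cv2.imread('pics/side0.png').max(2)
k,l,s,ce=cv2.connectedComponentsWithStats((g<60).astype(np.uint8))
for i in range(1,k):
  if s[i,4] in(593,435) and s[i,0]<330 and s[i,1]<240:
    c=cv2.findContours((l==i).astype(np.uint8),0,2)[0][0];print(cv2.approxPolyDP(c,2,True)[:,0].tolist())
for P in ([.548,.14,.2],[.514,-.026,.2]):print(proj('side',P),proj('top',P),proj('top',[P[0],P[1],.16]))
E
```

```text
[[ 0.5449  0.1439  0.1995]
 [ 0.5119 -0.0209  0.1995]]
tips [[ 0.5197  0.0975  0.1665]
 [ 0.4683 -0.0182  0.1665]]
198 254.6969696969697 180.3939393939394
177 344.4858757062147 209.28813559322035
[[326, 171], [323, 173], [325, 195], [334, 199], [334, 203], [342, 197], [342, 185]]
[[250, 236], [224, 241], [227, 255], [238, 260], [244, 259], [244, 263], [247, 263], [251, 258], [250, 254], [254, 252]]
[[240.06037518 245.23006112]] [[254.0260201  179.22530021]] [[257.89552704 184.85229388]]
[[333.18353687 184.4885175 ]] [[345.77105533 208.06427791]] [[344.61932433 212.18618289]]
```

```bash
cat > d.py <<'E'
import sys
from h import *
from scipy.spatial.transform import Rotation as Ro
# args: x y z jawdeg -> tool-frame shift (mm) and rotvec (deg)
s=robot.observe();R=Ro.from_euler('xyz',s['tool_rot'])
x,y,z,j=map(float,sys.argv[1:5])
G=Ro.from_euler('xyz',[-np.pi/2,0,np.radians(j-90)])
print('t',s['time'],'shift mm',(1e3*R.inv().apply(np.array([x,y,z])-s['tool_pos'])).round(1),'rot',np.degrees((R.inv()*G).as_rotvec()).round(2),'open',round(s['opening'],4))
print('pos',s['tool_pos'].round(4),'jaw',round(np.degrees(s['tool_rot'][2])+90,2),'q',s['qpos'].round(2),'F',s['contact_force'].round(2),'T',s['torque'].round(3))
E
python3 d.py .547 .141 .28 -31.8
```

```text
t 0.1 shift mm [-564.6  -42.  -541.9] rot [ 7.000e-02 -4.549e+01 -4.000e-02] open 0.0918
pos [ 0.1155 -0.5118  0.2371] jaw -77.29 q [-1.49  0.34  1.52 -0.    1.28 -0.15] F [-0.64  0.39  0.26] T [ 0.017 -0.042 -0.02 ]
```

>>> apply_moves(plan=[[-0.045,-0.042,-0.043,0,-5,0,-1],[-0.09,-0.042,-0.086,0,-10,0,-1],[-0.135,-0.042,-0.13,0,-15,0,-1],[-0.18,-0.042,-0.173,0,-20,0,-1],[-0.225,-0.042,-0.216,0,-25,0,-1]])

```text
time: 0.72
tool_pos: [0.2824, -0.2588, 0.2796]
tool_rot: [-1.571, 0.0, -2.481]
contact_force: [1.2, -0.8, -0.1]
opening: 0.0918
```

```bash
python3 d.py .547 .141 .28 -31.8
```

```text
t 0.725 shift mm [-4.542e+02 -3.000e-01 -1.534e+02] rot [-1.000e-02 -2.037e+01 -1.000e-02] open 0.0918
pos [ 0.2824 -0.2588  0.2796] jaw -52.17 q [-0.94  0.04  1.79  0.    1.31 -0.03] F [ 1.23 -0.79 -0.14] T [ 0.001 -0.108  0.007]
```

>>> apply_moves(plan=[[-0.059,0,-0.02,0,-4,0,-1],[-0.118,0,-0.04,0,-8,0,-1],[-0.177,0,-0.06,0,-12,0,-1],[-0.236,0,-0.08,0,-16,0,-1],[-0.295,0,-0.1,0,-20,0,-1]])

```text
time: 1.35
tool_pos: [0.4547, 0.0009, 0.2796]
tool_rot: [-1.571, -0.0, -2.132]
contact_force: [1.4, -2.6, 0.2]
opening: 0.0921
```

```bash
python3 d.py .547 .141 .28 -31.8
```

```text
t 1.35 shift mm [-167.7   -0.4    3.6] rot [-0.01 -0.35  0.02] open 0.0921
pos [0.4547 0.0009 0.2796] jaw -32.15 q [-0.17  0.18  1.63 -0.    1.33  0.39] F [ 1.44 -2.57  0.19] T [-0.091 -0.086  0.02 ]
```

>>> apply_moves(plan=[[-0.05,0,0.002,0,0,0,-1],[-0.1,0,0.003,0,0,0,-1],[-0.14,0,0.004,0,0,0,-1],[-0.16,0,0.004,0,0,0,-1],[-0.16,0,0.004,0,0,0,-1]])

```text
time: 1.98
tool_pos: [0.5429, 0.1331, 0.2787]
tool_rot: [-1.572, -0.001, -2.132]
contact_force: [1.0, -0.3, 0.2]
opening: 0.092
```

```bash
python3 d.py .547 .141 .28 -31.8; python3 - <<'E'
from h import *
t=cams.read_camera('top');s=cams.read_camera('side')
cv2.imwrite('pics/t1.png',t);cv2.imwrite('pics/s1.png',s)
A=cv2.resize(t[90:265,190:410],(440,350),interpolation=cv2.INTER_CUBIC)
B=cv2.resize(s[160:310,190:340],(350,350),interpolation=cv2.INTER_CUBIC)
cv2.imwrite('pics/c1.png',np.hstack([A,B]))
E
```

```text
t 1.975 shift mm [-8.9 -1.3 -0.7] rot [ 0.07 -0.38  0.06] open 0.092
pos [0.5429 0.1331 0.2787] jaw -32.18 q [ 0.1   0.38  1.35 -0.    1.41  0.66] F [ 1.02 -0.35  0.17] T [-0.098 -0.014  0.021]
```

View pics/c1.png

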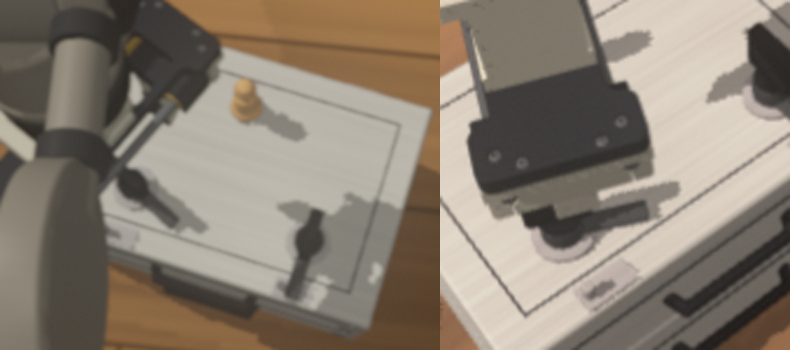

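>>> apply_moves(plan=[[-0.008,0.01,-0.001,0,0,0,-1],[-0.008,0.03,-0.001,0,0,0,-1],[-0.008,0.045,-0.001,0,0,0,-1],[-0.008,0.045,-0.001,0,0,0,-1],[-0.008,0.045,-0.001,0,0,0,-1]])

```text
time: 2.7
tool_pos: [0.5465, 0.1392, 0.2352]
tool_rot: [-1.57, 0.0, -2.135]
contact_force: [0.4, 0.5, 0.8]
opening: 0.0919
```

```bash
python3 d.py .547 .141 .201 -31.8;python3 - <<'E'
from h import *
s=cams.read_camera('side');t=cams.read_camera('top')
B=cv2.resize(s[160:310,190:340],(500,500),interpolation=cv2.INTER_CUBIC)
cv2.imwrite('pics/c2.png',B)
E
```

```text
t 2.7 shift mm [-1.7 34.2 -0.6] rot [-0.04 -0.51 -0.02] open 0.0919
pos [0.5465 0.1392 0.2352] jaw -32.31 q [ 0.11  0.42  1.42 -0.    1.31  0.68] F [0.45 0.45 0.78] T [-0.065 -0.037 -0.078]
```

View pics/c2.png

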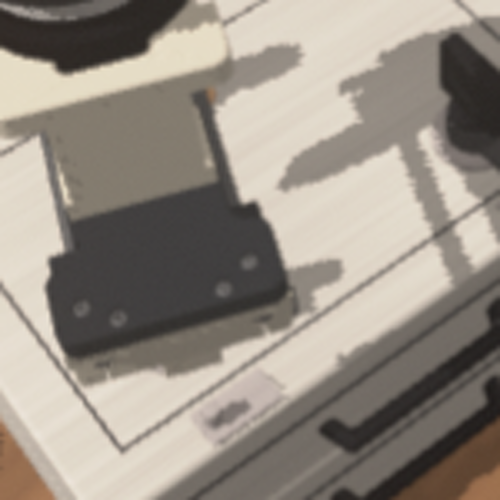

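>>> apply_moves(plan=[[-0.002,0.012,-0.001,0,-0.5,0,-1],[-0.002,0.024,-0.001,0,-0.5,0,-1],[-0.002,0.034,-0.001,0,-0.5,0,-1],[-0.002,0.034,-0.001,0,-0.5,0,0.3],[-0.002,0.034,-0.001,0,-0.5,0,1]], squeeze=8)

```text
time: 3.42
tool_pos: [0.5467, 0.1416, 0.2008]
tool_rot: [-1.571, 0.0, -2.126]
contact_force: [-0.1, 1.1, 0.5]
opening: 0.0763
```

>>> apply_moves(plan=[[0,0,0,0,0,0,1],[0,0,0,0,0,0,1],[0,0,0,0,0,0,1],[0,0,0,0,0,0,1],[0,0,0,0,0,0,1]])

```text
time: 4.05
tool_pos: [0.5465, 0.1416, 0.2007]
tool_rot: [-1.571, -0.0, -2.126]
contact_force: [-0.1, 0.2, -0.3]
opening: 0.0266
```

```bash
python3 d.py .547 .141 .201 -31.8
```

```text
t 4.05 shift mm [ 0.2 -0.3  0.8] rot [-0.01  0.01  0.  ] open 0.0266
pos [0.5465 0.1416 0.2007] jaw -31.79 q [ 0.12  0.44  1.47 -0.    1.23  0.67] F [-0.07  0.22 -0.26] T [-0.046 -0.041  0.   ]
```

Still closing; one more hold.

>>> apply_moves(plan=[[0,0,0,0,0,0,1],[0,0,0,0,0,0,1],[0,0,0,0,0,0,1],[0,0,0,0,0,0,1],[0,0,0,0,0,0,1]])

```text
time: 4.68
tool_pos: [0.5479, 0.141, 0.2008]
tool_rot: [-1.568, 0.001, -2.126]
contact_force: [4.6, -3.1, -2.9]
opening: 0.0122
```

```bash
python3 d.py .547 .141 .201 -31.8
```

```text
t 4.675 shift mm [ 0.4 -0.2 -0.7] rot [-0.17 -0.02 -0.05] open 0.0122
pos [0.5479 0.141  0.2008] jaw -31.82 q [ 0.12  0.45  1.47 -0.    1.22  0.67] F [ 4.64 -3.1  -2.89] T [-0.385 -0.82  -0.108]
```

>>> apply_moves(plan=[[0,0,0.001,0,0,0,1],[0,0,0.0015,0,0,0,1],[0,0,0.0015,0,4,0,1],[0,0,0.0015,0,8,0,1],[0,0,0.0015,0,12,0,1]], squeeze=25)

```text
time: 5.3
tool_pos: [0.5477, 0.1412, 0.2008]
tool_rot: [-1.571, 0.0, -2.337]
contact_force: [1.5, 0.5, 0.9]
opening: 0.0119
```

```bash
python3 d.py .548 .1408 .201 -43.8
```

```text
t 5.3 shift mm [ 0.1 -0.2  0.5] rot [ 0.01 -0.11 -0.03] open 0.0119
pos [0.5477 0.1412 0.2008] jaw -43.91 q [0.12 0.45 1.47 0.   1.23 0.88] F [1.47 0.5  0.92] T [ 0.059 -0.251  0.064]
```

>>> apply_moves(plan=[[0,0,0,0,5,0,1],[0,0,0,0,11,0,1],[0,0,0,0,17,0,1],[0,0,0,0,23,0,1],[0,0,0,0,28,0,1]])

```text
time: 5.92
tool_pos: [0.5472, 0.142, 0.2008]
tool_rot: [-1.573, -0.0, -2.826]
contact_force: [0.3, 5.2, 0.5]
opening: 0.0119
```

```bash
python3 d.py .548 .1408 .201 -71.8
```

```text
t 5.925 shift mm [-0.4 -0.2  1.4] rot [ 0.12 -0.13  0.02] open 0.0119
pos [0.5472 0.142  0.2008] jaw -71.93 q [0.12 0.45 1.47 0.   1.23 1.37] F [0.31 5.2  0.5 ] T [0.817 0.082 0.068]
```

>>> apply_moves(plan=[[0,0,-0.001,0,3,0,1],[0,0,-0.002,0,6,0,1],[0,0,-0.002,0,9,0,1],[0,0,-0.002,0,12,0,1],[0,0,-0.002,0,15,0,1]])

```text
time: 6.55
tool_pos: [0.547, 0.1427, 0.2008]
tool_rot: [-1.571, -0.0, -3.087]
contact_force: [1.1, -0.1, 0.3]
opening: 0.012
```

```bash
python3 d.py .548 .142 .201 -86.8
```

```text
t 6.55 shift mm [-0.9 -0.2  0.8] rot [-0.   -0.08  0.01] open 0.012
pos [0.547  0.1427 0.2008] jaw -86.88 q [ 0.12  0.45  1.47 -0.    1.23  1.64] F [ 1.07 -0.11  0.26] T [ 0.056 -0.195  0.014]
```

>>> apply_moves(plan=[[0,0,0,0,2,0,1],[0,0,0,0,4,0,1],[0,0,0,0,6,0,1],[0,0,0,0,7,0,1],[0,0,0,0,7,0,1]])

```text
time: 7.18
tool_pos: [0.5471, 0.1429, 0.2008]
tool_rot: [-1.571, 0.0, 3.075]
contact_force: [0.8, 2.0, 1.8]
opening: 0.0118
```

```bash
python3 d.py .547 .143 .201 -93.8
```

```text
t 7.175 shift mm [ 0.1 -0.2 -0. ] rot [ 0.02  0.01 -0.  ] open 0.0118
pos [0.5471 0.1429 0.2008] jaw 266.21 q [0.12 0.45 1.47 0.   1.23 1.76] F [0.84 2.02 1.82] T [ 0.466  0.036 -0.044]
```

>>> apply_moves(plan=[[0,0,0,0,1,0,1],[0,0,0,0,2,0,1],[0,0,0,0,3,0,1],[0,0,0,0,4,0,1],[0,0,0,0,5,0,1]])

```text
time: 7.8
tool_pos: [0.5471, 0.143, 0.2008]
tool_rot: [-1.571, 0.0, 2.987]
contact_force: [0.0, 5.0, 1.8]
opening: 0.0118
```

```bash
python3 d.py .547 .143 .201 -98.8
```

```text
t 7.8 shift mm [ 0.1 -0.2  0.1] rot [ 0.03 -0.05 -0.  ] open 0.0118
pos [0.5471 0.143  0.2008] jaw 261.15 q [0.12 0.45 1.47 0.   1.23 1.85] F [0.01 4.98 1.79] T [ 1.138  0.021 -0.036]
```

>>> apply_moves(plan=[[0,0,0,0,1,0,1],[0,0,0,0,2,0,1],[0,0,0,0,3,0,1],[0,0,0,0,4,0,1],[0,0,0,0,5,0,1]])

```text
time: 8.43
tool_pos: [0.5472, 0.1433, 0.2008]
tool_rot: [-1.572, 0.0, 2.9]
contact_force: [-0.1, 6.8, 3.6]
opening: 0.0118
```

```bash
python3 d.py .547 .143 .201 -103.8
```

```text
t 8.425 shift mm [ 0.1 -0.2  0.3] rot [ 0.05 -0.04 -0.01] open 0.0118
pos [0.5472 0.1433 0.2008] jaw 256.16 q [0.12 0.45 1.47 0.   1.23 1.93] F [-0.07  6.82  3.64] T [ 1.184 -0.029  0.177]
```

>>> apply_moves(plan=[[0,0,-0.001,0,1,0,1],[0,0,-0.0015,0,2,0,1],[0,0,-0.0015,0,3,0,1],[0,0,-0.0015,0,4,0,1],[0,0,-0.0015,0,5,0,1]])

```text
time: 9.05
tool_pos: [0.5473, 0.1436, 0.2007]
tool_rot: [-1.57, -0.0, 2.812]
contact_force: [-1.7, -0.1, 5.2]
opening: 0.0117
```

```bash
python3 d.py .547 .143 .201 -108.8; python3 - <<'E'
from h import *
t=cams.read_camera('top');s=cams.read_camera('side')
A=cv2.resize(t[130:250,200:380],(450,300),interpolation=cv2.INTER_CUBIC)
B=cv2.resize(s[160:310,190:340],(300,300),interpolation=cv2.INTER_CUBIC)
cv2.imwrite('pics/c3.png',np.hstack([A,B]))
from cell import robot
for i in range(3):
  cams.read_camera('top');print(robot.observe()['torque'].round(3),robot.observe()['contact_force'].round(2))
E
```

```text
t 9.05 shift mm [ 0.1 -0.3  0.7] rot [-0.06 -0.07  0.01] open 0.0117
pos [0.5473 0.1436 0.2007] jaw 251.13 q [ 0.12  0.45  1.47 -0.    1.23  2.02] F [-1.68 -0.09  5.23] T [0.051 0.366 0.115]
[0.115 0.398 0.047] [-1.59 -0.98  4.11]
[0.083 0.446 0.051] [-2.04 -0.24  4.59]
[0.043 0.411 0.055] [-2.66 -1.    5.1 ]
```

View pics/c3.png

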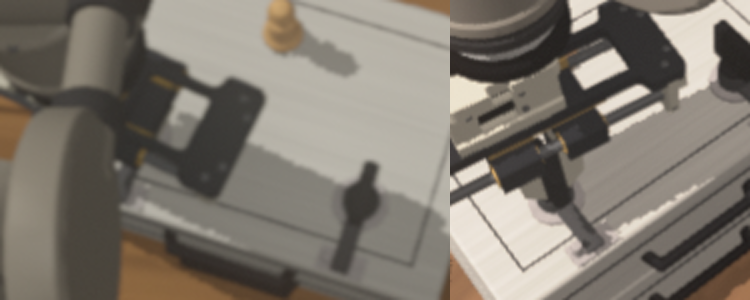

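```bash
python3 - <<'E'
from h import *
p=plane('side',[(265,282),(256.5,268)],.169);a=np.array([.5475,.1425]);v=p[:,:2]-a
print(p.round(4),np.degrees(np.arctan2(v[:,1],v[:,0])),np.linalg.norm(v,axis=1))
for th in(180,175,168.4,160):
  print(th,proj('side',[.5475+.054*np.cos(np.radians(th)),.1425+.054*np.sin(np.radians(th)),.169]))
s=cams.read_camera('side');cv2.imwrite('pics/c4.png',cv2.resize(s[230:300,220:290],(560,560),interpolation=cv2.INTER_CUBIC))
E
```

```text
[[0.4954 0.1501 0.169 ]
 [0.5199 0.1418 0.169 ]] [ 171.68944524 -178.54721939] [0.05263053 0.02763739]
180 [[269.72795847 278.95964501]]
175 [[267.32168585 281.24264765]]
168.4 [[263.82507217 283.98667322]]
160 [[258.91897689 286.97168318]]
```

View pics/c4.png

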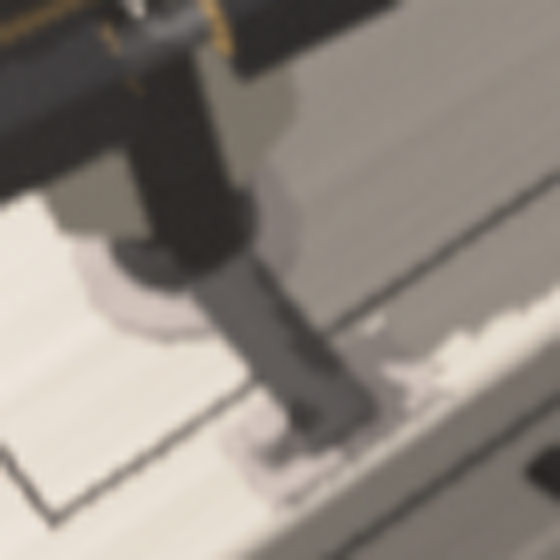

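>>> apply_moves(plan=[[0,0,0,0,1.5,0,1],[0,0,0,0,3,0,1],[0,0,0,0,4.5,0,1],[0,0,0,0,6,0,1],[0,0,0,0,7.5,0,1]])

```text
time: 9.98
tool_pos: [0.5474, 0.1439, 0.2007]
tool_rot: [-1.57, 0.0, 2.681]
contact_force: [-1.5, 0.9, 4.9]
opening: 0.0121
```

```bash
python3 d.py .547 .143 .201 -116.3; python3 - <<'E'
from h import *
s=cams.read_camera('side');cv2.imwrite('pics/c5.png',cv2.resize(s[230:300,220:290],(560,560),interpolation=cv2.INTER_CUBIC))
E
```

```text
t 9.975 shift mm [-0.  -0.3  1. ] rot [-0.03 -0.09 -0.  ] open 0.0121
pos [0.5474 0.1439 0.2007] jaw 243.61 q [ 0.12  0.45  1.47 -0.    1.23  2.15] F [-1.51  0.91  4.89] T [0.172 0.363 0.102]
```

View pics/c5.png

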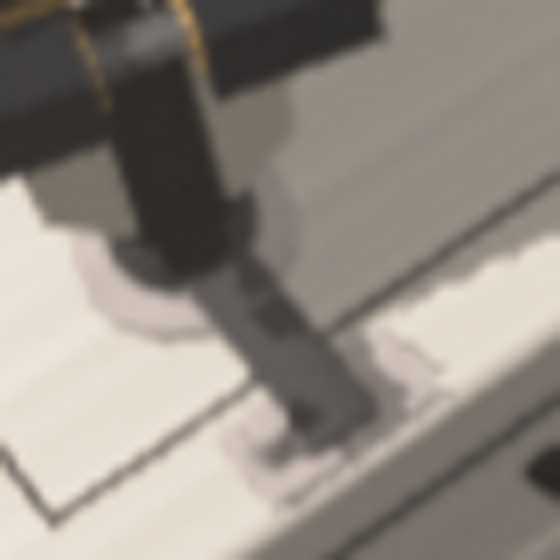

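The tongue stayed still in this picture (tip at crop 340,420) while the wing turned on, so it is slipping. I'll release now.

>>> apply_moves(plan=[[0,0,0,0,0,0,0],[0,0,0,0,0,0,-0.5],[0,0,0,0,0,0,-0.5],[0,0,0,0,0,0,-0.5],[0,0,0,0,0,0,-0.5]])

```text
time: 10.65
tool_pos: [0.5475, 0.1441, 0.2006]
tool_rot: [-1.571, 0.0, 2.683]
contact_force: [0.4, 0.1, 0.9]
opening: 0.0576
```

>>> apply_moves(plan=[[0,-0.015,0,0,0,0,-0.5],[0,-0.04,0,0,0,0,-0.5],[0,-0.07,0,0,0,0,-0.5],[0,-0.1,0,0,0,0,-0.5],[0,-0.13,0,0,0,0,-0.5]])

```text
time: 11.28
tool_pos: [0.5474, 0.1442, 0.333]
tool_rot: [-1.572, 0.001, 2.683]
contact_force: [0.3, 0.2, 0.4]
opening: 0.0687
```

```bash
python3 d.py .547 .143 .3 -116.3; python3 - <<'E'
from h import *
s=cams.read_camera('side');cv2.imwrite('pics/c6.png',cv2.resize(s[150:300,210:400],(760,600),interpolation=cv2.INTER_CUBIC))
E
```

```text
t 11.275 shift mm [-0.1 33.   1.3] rot [ 0.04  0.01 -0.08] open 0.0687
pos [0.5474 0.1442 0.333 ] jaw 243.71 q [ 0.12  0.37  1.23 -0.    1.55  2.15] F [0.34 0.22 0.36] T [0.092 0.011 0.008]
```

View pics/c6.png

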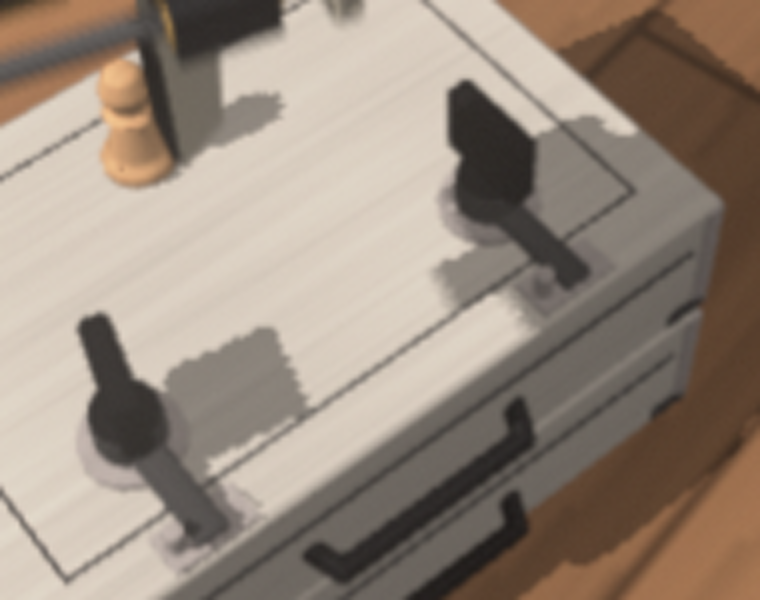

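```bash
python3 - <<'E'
from h import *
g=cams.read_camera('side').max(2)
k,l,s,ce=cv2.connectedComponentsWithStats((g<60).astype(np.uint8))
print([(s[i].tolist(),ce[i].round(1)) for i in range(1,k) if 318<s[i,0]<330 and s[i,4]>200])
print(robot.hand_in())
E
```

```text
[([323, 171, 20, 34, 469], array([332.1, 188.8]))]
the job is handed in; nothing more can be done
None
```

The open latch (the left one seen from the robot) is turned shut with its tongue at the stop pin. I let go of it, raised the arm clear and handed the job in at about 11.5 s. No verdict was reported.

- **Turn:** I pinched the wing with 25 N and turned it about 84° clockwise. From the pictures I expected the tongue to reach its pin after about 70°.
- **At the pin:** The torque about the axis rose from about 0 to 0.1–0.18 N m at about 72°. It read between 0.05 and 0.12 after that, so it was noisy around the clutch's 0.12 N m.
- **Slip:** Over the last 7.5° the tongue stayed put in the side view while the wing kept turning, so the clutch was slipping. I estimate about 15° (0.26 rad) of slip in all, give or take about 4°. This comes from the gripper angle and was not measured directly.
- **Last checks:** The final picture shows the tongue beside its pin. The shut latch's wing is where it was: its outline has the same corner and width, and its centre moved 0.1 px across and 1.4 px down. I put that down to the changed lighting, since the dark patch grew a little. The force on the tool was near zero at release.

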